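# Set the dust-extraction damper to half open

### The arm

A 6-joint arm with a two-finger parallel gripper is mounted at the origin on the work surface. World frame = base frame: x ahead of the robot, y to its left, z up, the work surface at z = 0. Lengths are in m, angles in degrees, forces in N, time in s.
With the tool pointing down it reaches from about 0.4 to 0.825 m from the base axis. Payload 7 kg.
Tool frame: the origin (TCP) lies between the finger pads; the fingertips stand 19 mm ahead of it and the grasp point (between the pads) is the TCP (r.finger_overhang is the distance from the TCP to the fingertips, in m); z points along the fingers, y is the direction in which the jaws open and shut (so a half turn about z gives the same grasp; the last joint's range is limited). The gripper opens to 88 mm and grips with 3 to 60 N. Pads are 19 mm wide; open, the fingers measure 130 mm over their backs; the gripper's body (78 mm by 193 mm) begins 47 mm behind the grasp point.
Start: joints at [87.095, 20.546, 0.682, 0, -70.136, -16.507], TCP at [0.224, 0.637, 0.246] pointing down, gripper open.
Joint ranges: [-176.03, 176.03], [-82.01, 121.73], [-58.28, 71.71], [-173.87, 95.51], [-174.79, -0.11], [-173.66, 173.66]. Speed limits (degrees/s): [136.94, 136.94, 172.46, 180, 180, 180].

### API

Orientations are given as [roll, pitch, yaw] about the fixed x, y, z axes, in that order (R = Rz(yaw) Ry(pitch) Rx(roll)).
In Python, from plant import r, optics gives the robot as it stands. The module is installed in compiled form; this text tells all that it offers.
- The arm moves only by the tool step_arm, never from a script. Its argument "increments" is a list of rows, each an object of numbers: "tx", "ty", "tz": the shift along the world's x, y, z in mm; "ax", "ay", "az": the turn, a rotation vector about the world's x, y, z in degrees; "claw": the gripper command: -1 is shut, 1 is fully open, values between are in proportion. In form: [{"tx": .., "ty": .., "tz": .., "ax": .., "ay": .., "az": .., "claw": ..}, ...]. A call has 1 to 12 rows; each row shifts and turns the commanded pose from where the row before left it; what a row does not reach is not made up. A row lasts 1/10 s, in which the tool goes at most 50 mm and 8.59 degrees, less where a joint would pass 70% of its speed; a pose out of reach is approached as far as the arm can. A call with a gripper value outside its range is refused whole. The fingers move at their own pace and stop on an object; "newtons" is the grip in N (left out, the last holds). Time passes only in rows, so rows that do not move let the fingers close. It gives the time, the measured TCP pose, the force and the opening at its end, in the units of the state.
- r.get_state(): the state, without advancing time (a new reading comes with each control period).
- optics.capture(name): name is "side" or "top"; returns a dict with "image" (384x512x3 uint8, blue, green, red), "depth" (384x512 float32, m along the optical axis (not along the pixel's ray), 0 where there is no reading), "fx", "fy", "cx", "cy" (pixels), "R" (3x3) and "t" (3): a world point X has camera coordinates R X + t. Camera axes: x right, y down, z forward; pixel columns grow to the right and rows downward; lengths in m; the calibration is good to about 2 mm. A picture is of the moment at which its call begins.
- r.close_job(): hands the job in, once; it reports no verdict.
The state is a dict: "time_s": time; "joints": joint angles; "qd": joint speeds; "joint_torque": joint torques, N m; "tcp_pos": TCP position; "eef_rot": TCP orientation; "contact_force": force on the tool from outside, world axes, zero at the start; "moment": the same for the moment, N m; "gripper_width": finger opening in m.
Only numpy, scipy, OpenCV 4.12 (cv2) and the standard library are available. Lean on these libraries where they do the work, as an engineer would, in place of code of your own. Each camera call takes 0.05 s, during which the arm holds its last target. There are 200 camera calls.

### The job

Two dust-extraction ducts stand on the workbench, each with a damper handle on top. On the wider duct, turn the handle until its pointer stands at the middle mark of its dial (half open, 45 degrees to the duct), then let go of it. Leave the narrower duct's damper as it is.

Things in the scene. Friction and masses are not known exactly. Their poses are not given: they have to be found in the camera images.
- wide_duct: Wider of two fixed bare-metal ducts: tube 100 mm across along its x, top 115 mm above the bench, mouth 100 mm to -x, elbow down through the bench 105 mm to +x. Origin on the bench, below the handle's axis; z up. Above that, a white dial 112 mm across, upper face 128 mm high, with three black marks: closed (to -y, across the duct), half open (midway), open (to +x, along the duct).
- wide_handle (a joint): Opening in rad of the wide duct's handle, about a vertical axis through the duct's origin: 0 closed (pointer to the duct's -y), 0.785 half open (middle mark), 1.571 open (pointer to its +x). Grows anticlockwise seen from above; stops at 0 and 1.571; starts between 0 and 0.35. Takes about 0.12 N m to turn and stays where it is left.
- wide_grip (a point): Centre of the wide duct's handle bar, on its turning axis, 162 mm above the bench. Dark steel bar 68 mm long (x), 10 wide (y), 24 high (z up, 12 mm either side of this point), on a 14 mm thick stem, 22 mm clear between bar and dial. x runs along the bar towards its pointer, a 5 mm wide finger reaching 49 mm from the axis. The point turns with the handle.
- narrow_tip (a point): Pointer tip of the other damper, on the narrower duct (60 mm across, top 75 mm above the bench; otherwise the same form, dial and handle; bar centre 122 mm high). The tip is 49 mm from that handle's axis, 114 mm above the bench; x points from axis to tip. It may start at any opening and is to be left as it is.

How it is judged:
By the outcome, as a careful person would: the job done as asked, in the order asked, and still so for the second after the job is handed in, with the robot touching nothing.
It also fails if it takes over 32 s, if anything falls off the work surface, if the arm or the gripper's body presses on something with over 40 N, if the wrist force passes 120 N, or if a joint passes its speed limit or range.

## Working session

There is one attempt and no reset: what is moved stays moved. The work goes in short steps, Python scripts to look and compute and a tool call to move; the robot and the scene stay as the last step left them, time stands still between calls to the robot, and variables do not carry over. Pictures are saved under pics/ and viewed, about 8 in all and at most 12, crops included, and the job is handed in when it is done.

Besides the shell and the picture viewer there is one more tool, called after "Request:" as a command line: name --argument value ..., lists and objects as JSON in quotes. step_arm: Moves the arm, as the interface text tells. Its arguments: {"type":"object","properties":{"increments":{"type":"array","items":{"type":"object","properties":{"tx":{"type":"number"},"ty":{"type":"number"},"tz":{"type":"number"},"ax":{"type":"number"},"ay":{"type":"number"},"az":{"type":"number"},"claw":{"type":"number"}}}},"newtons":{"type":"number"}},"required":["increments"]}

```bash
mkdir -p pics; python3 - <<'E'
from plant import r, optics
import cv2,numpy as np
for n in("top","side"):
    c=optics.capture(n); cv2.imwrite(f"pics/{n}0.png",c["image"]); np.savez(f"{n}0.npz",**c)
    print(n,c["R"].round(3).tolist(),c["t"],c["fx"])
print(r.get_state())
E
```

```text
top [[-0.004, -1.0, -0.002], [-0.996, 0.004, -0.091], [0.091, 0.001, -0.996]] [-0.02581425  0.53683799  1.0547407 ] 491.4226547813994
side [[-0.98, -0.2, 0.009], [-0.133, 0.616, -0.777], [0.15, -0.762, -0.63]] [0.52147296 0.15817061 0.65569905] 396.950981034579
{'time_s': 0.1, 'joints': array([ 8.70962762e+01,  2.05882108e+01,  6.38153190e-01, -1.69376367e-02,
       -7.01342352e+01, -1.65072358e+01]), 'qd': array([-0.07032747, -0.10503375,  0.16494123,  0.04668001, -0.02859135,
        0.02175842]), 'joint_torque': array([-3.12265642e-03, -5.84164524e+01,  2.93751258e+01,  7.01561540e+00,
        1.01172575e-02, -5.90204877e-05]), 'tcp_pos': array([0.22421873, 0.6362425 , 0.24470232]), 'eef_rot': array([ 1.79914657e+02, -8.68587004e-03, -1.94167205e+01]), 'contact_force': array([ 0.41800772, -0.49363746, -0.33181916]), 'moment': array([ 0.01083317, -0.01343387, -0.01260004]), 'gripper_width': 0.08752438526874315}
```

View pics/top0.png

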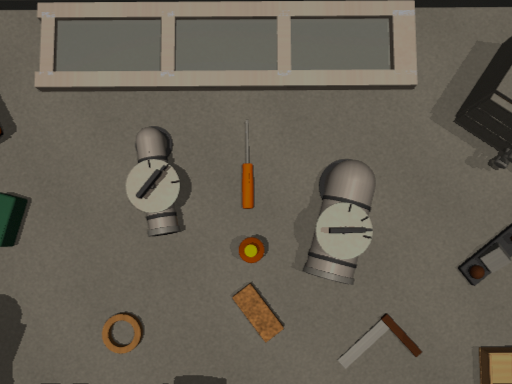

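View pics/side0.png

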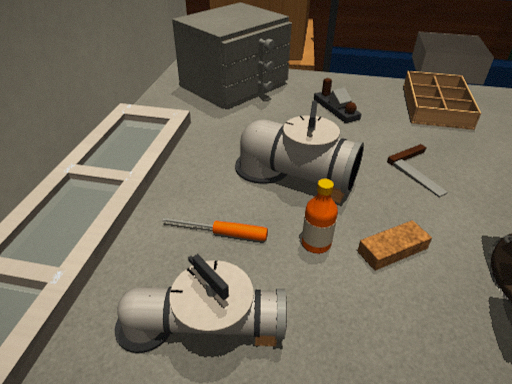

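```bash
cat > h.py <<'E'
import numpy as np,cv2
def pts(c):
    v,u=np.mgrid[:384,:512]; d=c["depth"]
    P=np.stack([(u-c["cx"])/c["fx"]*d,(v-c["cy"])/c["fy"]*d,d],-1)
    return (P-c["t"])@c["R"]
def atz(c,u,v,z):
    a=c["R"].T@np.array([(u-c["cx"])/c["fx"],(v-c["cy"])/c["fy"],1]); o=-c["R"].T@c["t"]
    return o+a*(z-o[2])/a[2]
def proj(c,X):
    p=c["R"]@np.asarray(X)+c["t"]; return c["fx"]*p[0]/p[2]+c["cx"],c["fy"]*p[1]/p[2]+c["cy"]
def bar(P,xy,zc):
    m=(abs(P[...,2]-zc-.008)<.014)&(np.hypot(P[...,0]-xy[0],P[...,1]-xy[1])<.075)
    q=P[m]; mu=q[:,:2].mean(0); w,V=np.linalg.eigh(np.cov(q[:,:2].T)); a=V[:,1]
    s=(q[:,:2]-mu)@a
    return mu,a,np.degrees(np.arctan2(a[1],a[0])),s.min(),s.max(),q[:,2].max(),len(q)
E
python3 - <<'E'
from h import *
c=np.load("top0.npz"); P=pts(c); im=c["image"]
for nm,(u,v),zd in(("wide",(345,230),.128),("nar",(152,186),.088)):
    X=atz(c,u,v,zd)
    m=(abs(P[...,2]-zd)<.006)&(np.hypot(P[...,0]-X[0],P[...,1]-X[1])<.09)&(im.min(-1)>60)
    m=m.astype(np.uint8); k,_=cv2.findContours(m,0,1); k=cv2.convexHull(max(k,key=cv2.contourArea))
    e=cv2.fitEllipse(k); C=atz(c,*e[0],zd)
    print(nm,e,C,"diam mm",np.mean(e[1])/c["fx"]*(c["R"]@C+c["t"])[2]*1e3)
    print(" bar",bar(P,C,zd+.034))
    # duct axis: tube crest points outside dial
    if nm=="wide":
        q=P[(P[...,2]>.06)&(np.hypot(P[...,0]-C[0],P[...,1]-C[1])<.2)&(np.hypot(P[...,0]-C[0],P[...,1]-C[1])>.058)&(P[...,2]<.12)]
        mu=q[:,:2].mean(0);w,V=np.linalg.eigh(np.cov(q[:,:2].T));print(" axis",mu,np.degrees(np.arctan2(V[1,1],V[0,1])),w)
for a,f in (("top",(300,180,90,90)),):
    x,y,w,h=f; cv2.imwrite("pics/crop.png",cv2.resize(im[y:y+h,x:x+w],None,fx=6,fy=6,interpolation=cv2.INTER_CUBIC))
E
```

```text
wide ((344.00482177734375, 230.28323364257812), (56.083736419677734, 56.99699020385742), 135.0257110595703) [ 0.45412229 -0.18924994  0.128     ] diam mm 111.40816337573212
 bar (array([ 0.45437608, -0.1908613 ]), array([-0.01804487,  0.99983718]), np.float64(91.0339507618924), np.float64(-0.04712970120615034), np.float64(0.035678695181884934), np.float64(0.1775403914000496), 206)
 axis [ 0.47908305 -0.17606794] 150.84930644739637 [0.00225641 0.00803314]
nar ((152.69479370117188, 185.46035766601562), (53.205753326416016, 54.10918426513672), 62.27834701538086) [0.54899253 0.19828465 0.088     ] diam mm 111.07380177621401
 bar (array([0.55054098, 0.19572218]), array([-0.7864524 ,  0.61765089]), np.float64(141.85520791940436), np.float64(-0.04626431184696197), np.float64(0.03600904535284162), np.float64(0.13840239533176335), 247)
```

View pics/crop.png

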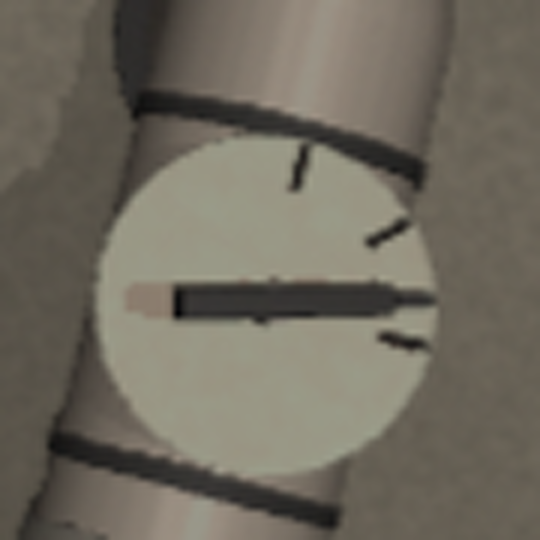

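The crop shows the pointer pointing right (tip at px ~372,230). The marks are open at (350,207), half at (365,219) and closed at (367,237).

```bash
python3 - <<'E'
from h import *
c=np.load("top0.npz"); im=c["image"]; P=pts(c)
C=np.array([0.45412,-0.18925])
g=im.max(-1)
for n,(u,v) in dict(open=(350,207.5),half=(364.7,218.7),closed=(367.3,236.8)).items():
    yy,xx=np.mgrid[:384,:512]; w=np.clip(100-g.astype(float),0,None)*(np.hypot(xx-u,yy-v)<6)
    w*= np.hypot(xx-344,yy-230.3)<27
    if n!="open": w*=abs(yy-v)<5
    uu,vv=(w*xx).sum()/w.sum(),(w*yy).sum()/w.sum()
    for a,b in((u,v),(uu,vv)):
        X=atz(c,a,b,.128)[:2]-C; print(n,a,b,np.degrees(np.arctan2(X[1],X[0])),np.hypot(*X))
m=(abs(P[...,2]-.17)<.014)&(np.hypot(P[...,0]-C[0],P[...,1]-C[1])<.075)
q=P[m]; b=q[(q[:,1]>C[1]-.03)]; w,V=np.linalg.eigh(np.cov(b[:,:2].T)); print("bar only",b[:,:2].mean(0),np.degrees(np.arctan2(-V[1,1],-V[0,1])),b[:,1].max(),q[:,1].min())
E
```

```text
open 350 207.5 -15.826657332725746 0.04668044827358643
open 349.4710578842315 207.49500998003992 -14.579465166374433 0.04642005346071536
half 364.7 218.7 -61.26869039078247 0.04709066982992475
half 364.13793103448273 218.45785440613028 -60.093244067506326 0.046369310498413766
closed 367.3 236.8 -105.8995789158315 0.04739426325056054
closed 366.57052297939777 236.35340729001584 -105.32354358135942 0.04579479401858896
bar only [ 0.4542887  -0.18716656] -89.11747406163889 -0.15521713609246238 -0.23793741251995476
```

Request:
step_arm --increments '[{"tx": 26, "ty": -39, "tz": 1, "az": -6, "claw": 1}, {"tx": 26, "ty": -39, "tz": 1, "az": -6}, {"tx": 26, "ty": -39, "tz": 1, "az": -6}, {"tx": 26, "ty": -39, "az": -6}, {"tx": 26, "ty": -39, "az": -6}, {"tx": 26, "ty": -39, "az": -6}, {"tx": 26, "ty": -39, "az": -6}, {"tx": 26, "ty": -39, "az": -6}, {"tx": 26, "ty": -39, "az": -6}, {"tx": 26, "ty": -39, "az": -6}, {}, {}]'

```text
$.increments[0]: bad value
```

Request:
step_arm --increments '[{"tx": -3, "ty": -43, "az": -1}, {"tx": -3, "ty": -43, "az": -1}, {"tx": -3, "ty": -43, "az": -1}, {"tx": -3, "ty": -43, "az": -1}, {"tx": -3, "ty": -43, "az": -1}, {"tx": -3, "ty": -43, "az": -1}, {"tx": -3, "ty": -43, "az": -1}, {"tx": -3, "ty": -43, "az": -1}, {"tx": -3, "ty": -43, "az": -1}, {"tx": -3, "ty": -43, "az": -1}, {}, {}]'

```text
$.increments[0]: bad value
```

Request:
step_arm --increments '[{"tx": 26, "ty": -39, "tz": 1, "ax": 0, "ay": 0, "az": -6, "claw": 1}, {"tx": 26, "ty": -39, "tz": 1, "ax": 0, "ay": 0, "az": -6, "claw": 1}, {"tx": 26, "ty": -39, "tz": 1, "ax": 0, "ay": 0, "az": -6, "claw": 1}, {"tx": 26, "ty": -39, "tz": 0, "ax": 0, "ay": 0, "az": -6, "claw": 1}, {"tx": 26, "ty": -39, "tz": 0, "ax": 0, "ay": 0, "az": -6, "claw": 1}, {"tx": 26, "ty": -39, "tz": 0, "ax": 0, "ay": 0, "az": -6, "claw": 1}, {"tx": 26, "ty": -39, "tz": 0, "ax": 0, "ay": 0, "az": -6, "claw": 1}, {"tx": 26, "ty": -39, "tz": 0, "ax": 0, "ay": 0, "az": -6, "claw": 1}, {"tx": 26, "ty": -39, "tz": 0, "ax": 0, "ay": 0, "az": -6, "claw": 1}, {"tx": 26, "ty": -39, "tz": 0, "ax": 0, "ay": 0, "az": -6, "claw": 1}, {"tx": 0, "ty": 0, "tz": 0, "ax": 0, "ay": 0, "az": 0, "claw": 1}]'

```text
time_s: 1.2
tcp_pos: [0.486, 0.2424, 0.2482]
eef_rot: [180.0, -0.1, -79.9]
contact_force: [-0.7, -0.3, 0.1]
gripper_width: 0.0878
```

Request:
step_arm --increments '[{"tx": -3, "ty": -43, "tz": 0, "ax": 0, "ay": 0, "az": -1, "claw": 1}, {"tx": -3, "ty": -43, "tz": 0, "ax": 0, "ay": 0, "az": -1, "claw": 1}, {"tx": -3, "ty": -43, "tz": 0, "ax": 0, "ay": 0, "az": -1, "claw": 1}, {"tx": -3, "ty": -43, "tz": 0, "ax": 0, "ay": 0, "az": -1, "claw": 1}, {"tx": -3, "ty": -43, "tz": 0, "ax": 0, "ay": 0, "az": -1, "claw": 1}, {"tx": -3, "ty": -43, "tz": 0, "ax": 0, "ay": 0, "az": -1, "claw": 1}, {"tx": -3, "ty": -43, "tz": 0, "ax": 0, "ay": 0, "az": -1, "claw": 1}, {"tx": -3, "ty": -43, "tz": 0, "ax": 0, "ay": 0, "az": -1, "claw": 1}, {"tx": -3, "ty": -43, "tz": 0, "ax": 0, "ay": 0, "az": -1, "claw": 1}, {"tx": -4, "ty": -44, "tz": 0, "ax": 0, "ay": 0, "az": 0, "claw": 1}, {"tx": 0, "ty": 0, "tz": 0, "ax": 0, "ay": 0, "az": 0, "claw": 1}, {"tx": 0, "ty": 0, "tz": 0, "ax": 0, "ay": 0, "az": 0, "claw": 1}]'

```text
time_s: 2.4
tcp_pos: [0.4529, -0.1852, 0.2481]
eef_rot: [180.0, 0.0, -88.6]
contact_force: [0.6, -0.2, -0.4]
gripper_width: 0.0876
```

Request:
step_arm --increments '[{"tx": 0, "ty": 0, "tz": -12, "ax": 0, "ay": 0, "az": 0, "claw": 1}, {"tx": 0, "ty": 0, "tz": -12, "ax": 0, "ay": 0, "az": 0, "claw": 1}, {"tx": 0, "ty": 0, "tz": -12, "ax": 0, "ay": 0, "az": 0, "claw": 1}, {"tx": 0, "ty": 0, "tz": 0, "ax": 0, "ay": 0, "az": 0, "claw": 1}, {"tx": 0, "ty": 0, "tz": 0, "ax": 0, "ay": 0, "az": 0, "claw": 1}]'

```text
time_s: 2.9
tcp_pos: [0.4533, -0.1839, 0.2121]
eef_rot: [179.9, -0.0, -88.3]
contact_force: [0.9, -0.3, 0.4]
gripper_width: 0.0875
```

```bash
python3 - <<'E'
from h import *
from plant import r,optics
c=optics.capture("side"); s=r.get_state(); print(s["tcp_pos"],s["eef_rot"])
im=c["image"].copy()
u,v=map(int,proj(c,[.4541,-.189,.162])); print(u,v)
x,y=u-80,v-75; cv2.imwrite("pics/s1.png",cv2.resize(im[y:y+140,x:x+160],None,fx=4,fy=4))
E
```

```text
[ 0.45361628 -0.18410701  0.21260269] [ 1.79989540e+02 -1.58888130e-02 -8.83562768e+01]
312 113
```

View pics/s1.png

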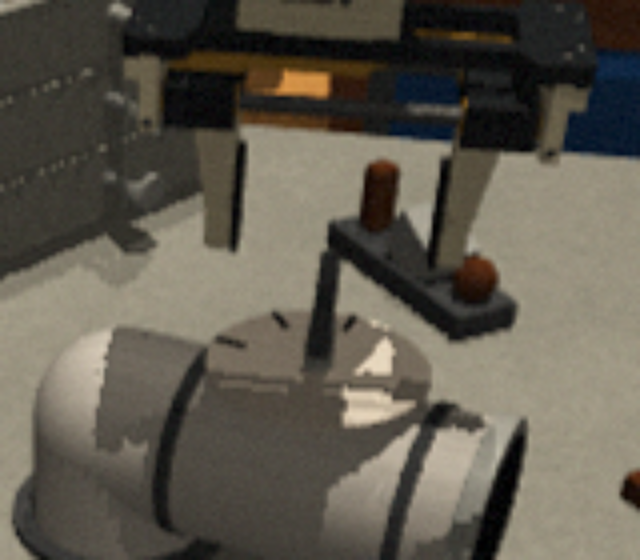

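The fingers straddle the bar, which sits at crop (322,305) with the fingers at 235 and 440. I'll correct 5 mm in y, descend and close.

Request:
step_arm --increments '[{"tx": 0, "ty": -5, "tz": -8, "ax": 0, "ay": 0, "az": -0.7, "claw": 1}, {"tx": 0, "ty": 0, "tz": -10, "ax": 0, "ay": 0, "az": 0, "claw": 1}, {"tx": 0, "ty": 0, "tz": -10, "ax": 0, "ay": 0, "az": 0, "claw": 1}, {"tx": 0, "ty": 0, "tz": -10, "ax": 0, "ay": 0, "az": 0, "claw": 1}, {"tx": 0, "ty": 0, "tz": -10, "ax": 0, "ay": 0, "az": 0, "claw": 1}, {"tx": 0, "ty": 0, "tz": 0, "ax": 0, "ay": 0, "az": 0, "claw": 1}, {"tx": 0, "ty": 0, "tz": 0, "ax": 0, "ay": 0, "az": 0, "claw": 1}]'

```text
time_s: 3.65
tcp_pos: [0.4533, -0.1894, 0.1643]
eef_rot: [180.0, -0.0, -89.1]
contact_force: [0.4, 0.1, -0.3]
gripper_width: 0.088
```

Request:
step_arm --increments '[{"tx": 0, "ty": 0, "tz": 0, "ax": 0, "ay": 0, "az": 0, "claw": -0.6}, {"tx": 0, "ty": 0, "tz": 0, "ax": 0, "ay": 0, "az": 0, "claw": -0.6}, {"tx": 0, "ty": 0, "tz": 0, "ax": 0, "ay": 0, "az": 0, "claw": -0.6}, {"tx": 0, "ty": 0, "tz": 0, "ax": 0, "ay": 0, "az": 0, "claw": -1}, {"tx": 0, "ty": 0, "tz": 0, "ax": 0, "ay": 0, "az": 0, "claw": -1}, {"tx": 0, "ty": 0, "tz": 0, "ax": 0, "ay": 0, "az": 0, "claw": -1}, {"tx": 0, "ty": 0, "tz": 0, "ax": 0, "ay": 0, "az": 0, "claw": -1}]' --newtons 25

```text
time_s: 4.35
tcp_pos: [0.4533, -0.1894, 0.1646]
eef_rot: [-180.0, 0.0, -89.1]
contact_force: [0.0, -0.1, 0.1]
gripper_width: 0.0373
```

Request:
step_arm --increments '[{"tx": 0, "ty": 0, "tz": 0, "ax": 0, "ay": 0, "az": 0, "claw": -1}, {"tx": 0, "ty": 0, "tz": 0, "ax": 0, "ay": 0, "az": 0, "claw": -1}, {"tx": 0, "ty": 0, "tz": 0, "ax": 0, "ay": 0, "az": 0, "claw": -1}, {"tx": 0, "ty": 0, "tz": 0, "ax": 0, "ay": 0, "az": 0, "claw": -1}, {"tx": 0, "ty": 0, "tz": 0, "ax": 0, "ay": 0, "az": 0, "claw": -1}, {"tx": 0, "ty": 0, "tz": 0, "ax": 0, "ay": 0, "az": 0, "claw": -1}, {"tx": 0, "ty": 0, "tz": 0, "ax": 0, "ay": 0, "az": 0, "claw": -1}]'

```text
time_s: 5.05
tcp_pos: [0.4538, -0.1894, 0.1646]
eef_rot: [-179.9, -0.0, -89.1]
contact_force: [3.6, -1.0, -3.5]
gripper_width: 0.012
```

Request:
step_arm --increments '[{"tx": 0, "ty": 0, "tz": 0, "ax": 0, "ay": 0, "az": 0, "claw": -1}, {"tx": 0, "ty": 0, "tz": 0, "ax": 0, "ay": 0, "az": 0, "claw": -1}, {"tx": 0, "ty": 0, "tz": 0, "ax": 0, "ay": 0, "az": 3.6, "claw": -1}, {"tx": 0, "ty": 0, "tz": 0, "ax": 0, "ay": 0, "az": 3.6, "claw": -1}, {"tx": 0, "ty": 0, "tz": 0, "ax": 0, "ay": 0, "az": 3.6, "claw": -1}, {"tx": 0, "ty": 0, "tz": 0, "ax": 0, "ay": 0, "az": 3.6, "claw": -1}, {"tx": 0, "ty": 0, "tz": 0, "ax": 0, "ay": 0, "az": 3.6, "claw": -1}, {"tx": 0, "ty": 0, "tz": 0, "ax": 0, "ay": 0, "az": 3.6, "claw": -1}, {"tx": 0, "ty": 0, "tz": 0, "ax": 0, "ay": 0, "az": 3.6, "claw": -1}, {"tx": 0, "ty": 0, "tz": 0, "ax": 0, "ay": 0, "az": 3.6, "claw": -1}, {"tx": 0, "ty": 0, "tz": 0, "ax": 0, "ay": 0, "az": 0, "claw": -1}, {"tx": 0, "ty": 0, "tz": 0, "ax": 0, "ay": 0, "az": 0, "claw": -1}]'

```text
time_s: 6.25
tcp_pos: [0.4532, -0.1895, 0.1646]
eef_rot: [180.0, -0.0, -60.4]
contact_force: [2.5, -1.8, -1.0]
gripper_width: 0.0122
```

Request:
step_arm --increments '[{"tx": 0, "ty": 0, "tz": 0, "ax": 0, "ay": 0, "az": 0, "claw": 1}, {"tx": 0, "ty": 0, "tz": 0, "ax": 0, "ay": 0, "az": 0, "claw": 1}, {"tx": 0, "ty": 0, "tz": 0, "ax": 0, "ay": 0, "az": 0, "claw": 1}, {"tx": 0, "ty": 0, "tz": 0, "ax": 0, "ay": 0, "az": 0, "claw": 1}, {"tx": 0, "ty": 0, "tz": 0, "ax": 0, "ay": 0, "az": 0, "claw": 1}, {"tx": 0, "ty": 0, "tz": 0, "ax": 0, "ay": 0, "az": 0, "claw": 1}, {"tx": 0, "ty": 0, "tz": 0, "ax": 0, "ay": 0, "az": 0, "claw": 1}, {"tx": 0, "ty": 0, "tz": 0, "ax": 0, "ay": 0, "az": 0, "claw": 1}, {"tx": 0, "ty": 0, "tz": 0, "ax": 0, "ay": 0, "az": 0, "claw": 1}, {"tx": 0, "ty": 0, "tz": 0, "ax": 0, "ay": 0, "az": 0, "claw": 1}]'

```text
time_s: 7.25
tcp_pos: [0.4533, -0.1894, 0.1646]
eef_rot: [180.0, 0.0, -60.3]
contact_force: [-0.3, -0.3, -0.4]
gripper_width: 0.0847
```

Request:
step_arm --increments '[{"tx": 0, "ty": 0, "tz": 10, "ax": 0, "ay": 0, "az": 0, "claw": 1}, {"tx": 0, "ty": 0, "tz": 15, "ax": 0, "ay": 0, "az": 0, "claw": 1}, {"tx": 0, "ty": 0, "tz": 20, "ax": 0, "ay": 0, "az": 0, "claw": 1}, {"tx": 0, "ty": 0, "tz": 25, "ax": 0, "ay": 0, "az": 0, "claw": 1}, {"tx": 0, "ty": 0, "tz": 15, "ax": 0, "ay": 0, "az": 0, "claw": 1}, {"tx": 0, "ty": 40, "tz": 0, "ax": 0, "ay": 0, "az": 0, "claw": 1}, {"tx": 0, "ty": 45, "tz": 0, "ax": 0, "ay": 0, "az": 0, "claw": 1}, {"tx": 0, "ty": 45, "tz": 0, "ax": 0, "ay": 0, "az": 0, "claw": 1}, {"tx": 0, "ty": 45, "tz": 0, "ax": 0, "ay": 0, "az": 0, "claw": 1}, {"tx": 0, "ty": 45, "tz": 0, "ax": 0, "ay": 0, "az": 0, "claw": 1}, {"tx": 0, "ty": 0, "tz": 0, "ax": 0, "ay": 0, "az": 0, "claw": 1}, {"tx": 0, "ty": 0, "tz": 0, "ax": 0, "ay": 0, "az": 0, "claw": 1}]'

```text
time_s: 8.45
tcp_pos: [0.4534, 0.0317, 0.2503]
eef_rot: [-180.0, -0.0, -60.1]
contact_force: [0.4, -0.5, -0.3]
gripper_width: 0.0876
```

```bash
python3 - <<'E'
from h import *
from plant import r,optics
c=optics.capture("top"); s=r.get_state(); print(s["time_s"],s["tcp_pos"],s["gripper_width"])
P=pts(c); im=c["image"]; C=np.array([.4541,-.1892]); print(bar(P,C,.162)); print("nar",bar(P,[.549,.1983],.122))
cv2.imwrite("pics/t2.png",cv2.resize(im[180:270,300:390],None,fx=6,fy=6,interpolation=cv2.INTER_CUBIC))
E
```

```text
8.5 [0.45331534 0.03083377 0.25007285] 0.08749963058451656
(array([ 0.45531143, -0.19015569]), array([-0.4542207 ,  0.89088919]), np.float64(117.01480398393872), np.float64(-0.04722085107200125), np.float64(0.03514560711661605), np.float64(0.17809874197506262), 224)
nar (array([0.55047007, 0.19573789]), array([-0.78955468,  0.61368022]), np.float64(142.14391467384849), np.float64(-0.04632487281973297), np.float64(0.03599957671151585), np.float64(0.138809482781435), 246)
```

View pics/t2.png

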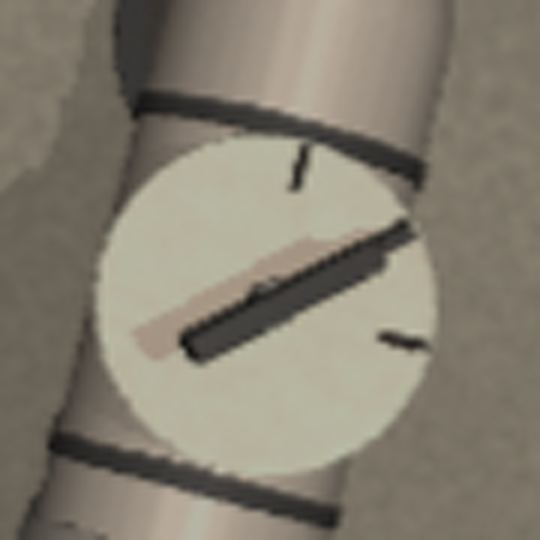

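The pointer lies over or near the half mark, but the depth-based angle reads -63° where I wanted -60.4°. I'll check it with a silhouette fit in both cameras.

```bash
cat > fit.py <<'E'
from h import *
from scipy.optimize import minimize
def hull(c,C,a,box):
    x0,x1,w,z0,z1=box; ca,sa=np.cos(a),np.sin(a)
    p=[proj(c,[C[0]+ca*x-sa*y,C[1]+sa*x+ca*y,z]) for x in(x0,x1) for y in(-w,w) for z in(z0,z1)]
    return cv2.convexHull((np.array(p)*16*4).astype(np.int32))
def model(c,p):
    m=np.zeros((384*4,512*4),np.uint8)
    for b in((-.034,.034,.005,.150,.174),(.03,.049,.0025,.150,.158)):
        cv2.fillConvexPoly(m,hull(c,p[:2],np.radians(p[2]),b),255,shift=4)
    return cv2.resize(m,(512,384),interpolation=cv2.INTER_AREA)/255.
def fit(c,p0,thr=80):
    g=c["image"].max(-1).astype(float)
    roi=cv2.dilate((model(c,p0)>0).astype(np.uint8),np.ones((9,9)))>0
    d=np.clip((120-g)/70,0,1)*roi
    f=lambda p:((model(c,[p[0]/1e3,p[1]/1e3,p[2]])-d)**2)[roi].sum()
    s=minimize(f,[p0[0]*1e3,p0[1]*1e3,p0[2]],method="Nelder-Mead",options=dict(initial_simplex=np.array([[p0[0]*1e3,p0[1]*1e3,p0[2]]]*4)+np.array([[0,0,0],[2,0,0],[0,2,0],[0,0,4]])))
    return s.x.round(2),round(s.fun,2)
E
python3 - <<'E'
from fit import *
from plant import optics
for n in("top","side"):
    c=dict(np.load(n+"0.npz")); print(n,"before",fit(c,[.4541,-.1892,-89]))
    c=optics.capture(n); np.savez(n+"1.npz",**c); print(n,"after",[fit(c,[.4541,-.1892,a]) for a in(-63,-59)])
# where does middle mark (mean of open/closed) lie, by axis centre choice
E
python3 - <<'E'
from h import *
c=np.load("side1.npz");u,v=map(int,proj(c,[.4541,-.189,.14]));cv2.imwrite("pics/s2.png",cv2.resize(c["image"][v-40:v+40,u-50:u+50],None,fx=7,fy=7,interpolation=cv2.INTER_CUBIC));print(u-50,v-40)
E
```

```text
top before (array([ 453.79, -189.72,  -89.54]), np.float64(15.61))
top after [(array([ 454.27, -188.93,  -62.62]), np.float64(20.59)), (array([ 454.29, -189.34,  -62.56]), np.float64(21.84))]
side before (array([ 452.04, -184.93,  -89.16]), np.float64(67.12))
side after [(array([ 453.95, -190.07,  -64.82]), np.float64(140.14)), (array([ 453.95, -189.39,  -64.97]), np.float64(142.97))]
261 83
```

View pics/s2.png

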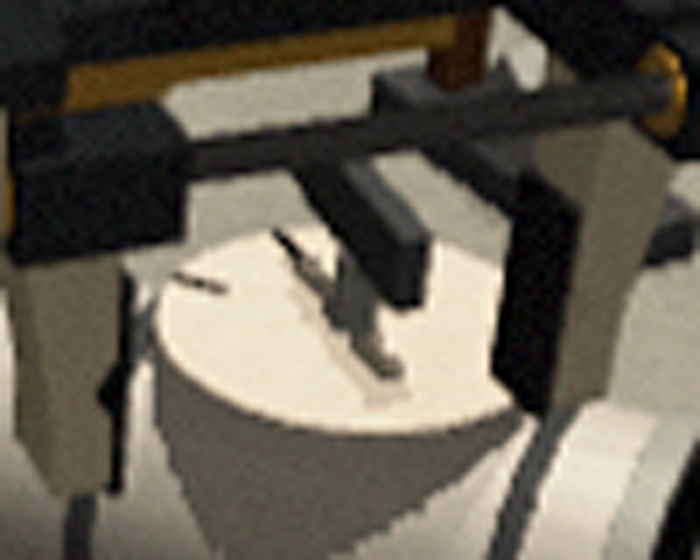

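Both top-camera estimates put the handle about 2.3° short of the mark, so it lagged in the grip. I'll regrasp and turn that much further.

Request:
step_arm --increments '[{"tx": 0, "ty": -45, "tz": 0, "ax": 0, "ay": 0, "az": 0, "claw": 1}, {"tx": 0, "ty": -45, "tz": 0, "ax": 0, "ay": 0, "az": 0, "claw": 1}, {"tx": 0, "ty": -45, "tz": 0, "ax": 0, "ay": 0, "az": 0, "claw": 1}, {"tx": 0, "ty": -45, "tz": 0, "ax": 0, "ay": 0, "az": 0, "claw": 1}, {"tx": 0, "ty": -40, "tz": 0, "ax": 0, "ay": 0, "az": -2, "claw": 1}, {"tx": 0, "ty": 0, "tz": 0, "ax": 0, "ay": 0, "az": 0, "claw": 1}, {"tx": 0, "ty": 0, "tz": -10, "ax": 0, "ay": 0, "az": 0, "claw": 1}, {"tx": 0, "ty": 0, "tz": -10, "ax": 0, "ay": 0, "az": 0, "claw": 1}, {"tx": 0, "ty": 0, "tz": -10, "ax": 0, "ay": 0, "az": 0, "claw": 1}, {"tx": 0, "ty": 0, "tz": -10, "ax": 0, "ay": 0, "az": 0, "claw": 1}, {"tx": 0, "ty": 0, "tz": 0, "ax": 0, "ay": 0, "az": 0, "claw": 1}, {"tx": 0, "ty": 0, "tz": 0, "ax": 0, "ay": 0, "az": 0, "claw": 1}]'

```text
time_s: 9.8
tcp_pos: [0.4534, -0.1889, 0.2093]
eef_rot: [180.0, 0.0, -62.2]
contact_force: [-0.4, -0.1, 0.4]
gripper_width: 0.0875
```

Request:
step_arm --increments '[{"tx": 1, "ty": 0, "tz": -10, "ax": 0, "ay": 0, "az": 0, "claw": 1}, {"tx": 0, "ty": 0, "tz": -10, "ax": 0, "ay": 0, "az": 0, "claw": 1}, {"tx": 0, "ty": 0, "tz": -10, "ax": 0, "ay": 0, "az": 0, "claw": 1}, {"tx": 0, "ty": 0, "tz": -10, "ax": 0, "ay": 0, "az": 0, "claw": 1}, {"tx": 0, "ty": 0, "tz": -6, "ax": 0, "ay": 0, "az": 0, "claw": 1}, {"tx": 0, "ty": 0, "tz": 0, "ax": 0, "ay": 0, "az": 0, "claw": 1}, {"tx": 0, "ty": 0, "tz": 0, "ax": 0, "ay": 0, "az": 0, "claw": -1}, {"tx": 0, "ty": 0, "tz": 0, "ax": 0, "ay": 0, "az": 0, "claw": -1}, {"tx": 0, "ty": 0, "tz": 0, "ax": 0, "ay": 0, "az": 0, "claw": -1}, {"tx": 0, "ty": 0, "tz": 0, "ax": 0, "ay": 0, "az": 0, "claw": -1}, {"tx": 0, "ty": 0, "tz": 0, "ax": 0, "ay": 0, "az": 0, "claw": -1}, {"tx": 0, "ty": 0, "tz": 0, "ax": 0, "ay": 0, "az": 0, "claw": -1}]' --newtons 40

```text
time_s: 11.0
tcp_pos: [0.4544, -0.1894, 0.1637]
eef_rot: [-180.0, -0.0, -62.3]
contact_force: [-0.7, 0.5, -0.8]
gripper_width: 0.0451
```

Request:
step_arm --increments '[{"tx": 0, "ty": 0, "tz": 0, "ax": 0, "ay": 0, "az": 0, "claw": -1}, {"tx": 0, "ty": 0, "tz": 0, "ax": 0, "ay": 0, "az": 0, "claw": -1}, {"tx": 0, "ty": 0, "tz": 0, "ax": 0, "ay": 0, "az": 0, "claw": -1}, {"tx": 0, "ty": 0, "tz": 0, "ax": 0, "ay": 0, "az": 0, "claw": -1}, {"tx": 0, "ty": 0, "tz": 0, "ax": 0, "ay": 0, "az": 0, "claw": -1}, {"tx": 0, "ty": 0, "tz": 0, "ax": 0, "ay": 0, "az": 0, "claw": -1}, {"tx": 0, "ty": 0, "tz": 0, "ax": 0, "ay": 0, "az": 2, "claw": -1}, {"tx": 0, "ty": 0, "tz": 0, "ax": 0, "ay": 0, "az": 2, "claw": -1}, {"tx": 0, "ty": 0, "tz": 0, "ax": 0, "ay": 0, "az": 0, "claw": -1}, {"tx": 0, "ty": 0, "tz": 0, "ax": 0, "ay": 0, "az": 0, "claw": -1}, {"tx": 0, "ty": 0, "tz": 0, "ax": 0, "ay": 0, "az": 0, "claw": -1}]'

```text
time_s: 12.1
tcp_pos: [0.4535, -0.1898, 0.1635]
eef_rot: [179.9, 0.0, -58.3]
contact_force: [-4.6, -3.3, 2.2]
gripper_width: 0.0117
```

Request:
step_arm --increments '[{"tx": 0, "ty": 0, "tz": 0, "ax": 0, "ay": 0, "az": 0, "claw": 1}, {"tx": 0, "ty": 0, "tz": 0, "ax": 0, "ay": 0, "az": 0, "claw": 1}, {"tx": 0, "ty": 0, "tz": 0, "ax": 0, "ay": 0, "az": 0, "claw": 1}, {"tx": 0, "ty": 0, "tz": 0, "ax": 0, "ay": 0, "az": 0, "claw": 1}, {"tx": 0, "ty": 0, "tz": 0, "ax": 0, "ay": 0, "az": 0, "claw": 1}, {"tx": 0, "ty": 0, "tz": 0, "ax": 0, "ay": 0, "az": 0, "claw": 1}, {"tx": 0, "ty": 0, "tz": 0, "ax": 0, "ay": 0, "az": 0, "claw": 1}, {"tx": 0, "ty": 0, "tz": 0, "ax": 0, "ay": 0, "az": 0, "claw": 1}, {"tx": 0, "ty": 0, "tz": 0, "ax": 0, "ay": 0, "az": 0, "claw": 1}]'

```text
time_s: 13.0
tcp_pos: [0.4544, -0.1894, 0.1636]
eef_rot: [-180.0, -0.0, -58.3]
contact_force: [-0.2, -0.9, -0.2]
gripper_width: 0.0787
```

Request:
step_arm --increments '[{"tx": 0, "ty": 0, "tz": 10, "ax": 0, "ay": 0, "az": 0, "claw": 1}, {"tx": 0, "ty": 0, "tz": 15, "ax": 0, "ay": 0, "az": 0, "claw": 1}, {"tx": 0, "ty": 0, "tz": 20, "ax": 0, "ay": 0, "az": 0, "claw": 1}, {"tx": 0, "ty": 0, "tz": 25, "ax": 0, "ay": 0, "az": 0, "claw": 1}, {"tx": 0, "ty": 0, "tz": 15, "ax": 0, "ay": 0, "az": 0, "claw": 1}, {"tx": 0, "ty": 40, "tz": 0, "ax": 0, "ay": 0, "az": 0, "claw": 1}, {"tx": 0, "ty": 45, "tz": 0, "ax": 0, "ay": 0, "az": 0, "claw": 1}, {"tx": 0, "ty": 45, "tz": 0, "ax": 0, "ay": 0, "az": 0, "claw": 1}, {"tx": 0, "ty": 45, "tz": 0, "ax": 0, "ay": 0, "az": 0, "claw": 1}, {"tx": 0, "ty": 45, "tz": 0, "ax": 0, "ay": 0, "az": 0, "claw": 1}, {"tx": 0, "ty": 0, "tz": 0, "ax": 0, "ay": 0, "az": 0, "claw": 1}, {"tx": 0, "ty": 0, "tz": 0, "ax": 0, "ay": 0, "az": 0, "claw": 1}]'

```text
time_s: 14.2
tcp_pos: [0.4544, 0.0317, 0.2492]
eef_rot: [-180.0, -0.0, -58.1]
contact_force: [-0.2, -0.4, 0.3]
gripper_width: 0.0877
```

```bash
python3 - <<'E'
from fit import *
from plant import r,optics
c=optics.capture("top"); s=r.get_state(); print(s["time_s"],s["tcp_pos"],s["gripper_width"])
P=pts(c); im=c["image"]; print(bar(P,[.4541,-.1892],.162)); print("nar",bar(P,[.549,.1983],.122)[2])
print([fit(c,[.4541,-.1892,a]) for a in(-63,-59)])
cv2.imwrite("pics/t3.png",cv2.resize(im[180:270,300:390],None,fx=6,fy=6,interpolation=cv2.INTER_CUBIC))
E
```

```text
14.25 [0.45434038 0.03080264 0.24909197] 0.08761644944879683
(array([ 0.45593545, -0.19117115]), array([-0.48617892,  0.87385929]), np.float64(119.0897411571357), np.float64(-0.04644524523226686), np.float64(0.03655197481562527), np.float64(0.17670205430619823), 230)
nar 142.15704590349264
[(array([ 454.16, -188.96,  -60.85]), np.float64(18.76)), (array([ 454.23, -188.98,  -60.97]), np.float64(20.03))]
```

View pics/t3.png

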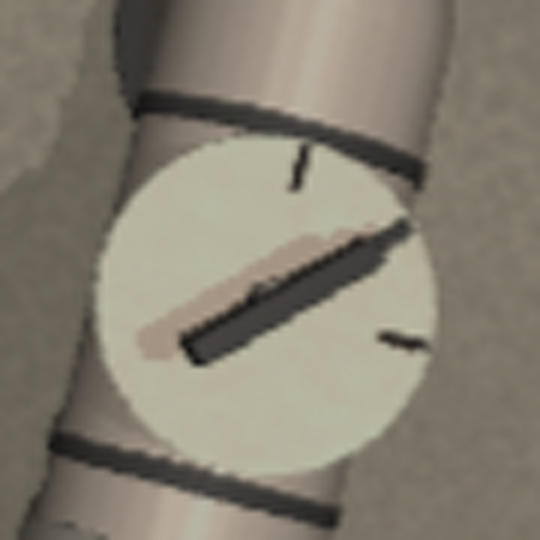

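The pointer tip at crop (408,228) now covers the half mark. The angle is about -60.9° against the mark at -60.4°, and the narrow handle hasn't moved. I'm handing it in.

```bash
python3 -c "
from plant import r
print(r.close_job())"
```

```text
the job is handed in; nothing more can be done
None
```

The wide duct's handle now stands at the middle mark, and I've let go of it and handed the job in. It took about 14 s of the 32 s allowed.

- **How it went:** the first turn left the pointer about 2.3° short, because the handle lagged in the grip. I regrasped it, turned it slightly further, released it and moved clear.
- **Wide handle:** in the top camera the pointer covers the middle mark. The outline fit gives -60.9° and the depth fit -60.9°, against about -60.4° for the mark as interpolated from its dial marks. The uncertainty is around 1°.
- **Side camera:** it disagreed by about 2° after the first turn, with a poor fit because the gripper was in the way. I didn't use it for the correction or for the final check.
- **Narrow damper:** the bar reads 142.2° after and 141.9° before, which is within noise, so it is unmoved.
- **Robot:** the gripper is open and clear of everything. The wrist force was only a few newtons in every reading I took.

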